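Slide a test cartridge along the reader's rail into its pocket

ROBOT

A 6-joint arm with a two-finger parallel gripper is mounted at the origin on the work surface. World frame = base frame: x ahead of the robot, y to its left, z up, the work surface at z = 0. Lengths are in m, angles in degrees, forces in N, time in s.
With the tool pointing down it reaches from about 0.3 to 0.75 m from the base axis. Payload 8.5 kg.
Tool frame: the origin (TCP) lies between the finger pads; the fingertips stand 14 mm ahead of it and the grasp point (between the pads) lies 5 mm behind it (env.tip_extent is the distance from the TCP to the fingertips, in m); z points along the fingers, y is the direction in which the jaws open and shut (so a half turn about z gives the same grasp; the last joint's range is limited). The gripper opens to 85 mm and grips with 20 to 120 N. Pads are 22 mm wide; open, the fingers measure 114 mm over their backs; the gripper's body (76 mm by 85 mm) begins 54 mm behind the grasp point. The pads swing forward as they close: fully open they stand 13 mm farther back than shut.
Start: joints at [-80.002, 21.807, 74.336, -0, 83.858, -12.336], TCP at [0.209, -0.509, 0.245] pointing down, gripper open.
Joint ranges: [-178.18, 178.18], [-50.72, 133.34], [12.68, 142.11], [-81.47, 261.47], [9.98, 163.14], [-165.26, 165.26]. Speed limits (degrees/s): [136.94, 136.94, 180, 180, 180, 180].

INTERFACE

Orientations are given as [roll, pitch, yaw] about the fixed x, y, z axes, in that order (R = Rz(yaw) Ry(pitch) Rx(roll)).
In Python, from rig import env gives the robot as it stands.
- The arm moves only by the tool carry_out, never from a script. Its argument "commands" is text: rows parted by semicolons, each of 5 numbers parted by spaces: the opening, from -1 (shut) to 1 (fully open), then the shift along the world's x, y, z in m, then the turn about the world's z in rad. In form: hand x y z yaw; .... A call has 1 to 20 rows; each row is the pose to reach, as a shift and turn from the pose commanded when the call began; what a row does not reach only later rows make up. A row lasts 1/10 s, in which the tool goes at most 50 mm and 8.59 degrees, less where a joint would pass 70% of its speed; a pose out of reach is approached as far as the arm can. A call with a gripper value outside its range is refused whole. The fingers move at their own pace and stop on an object; "newtons" is the grip in N (left out, the last holds). Time passes only in rows, so rows that repeat a pose let the fingers close. It gives the time, the measured TCP pose, the force and the opening at its end, in the units of the state.
- env.state(): the state, without advancing time (a new reading comes with each control period).
- env.get_image(name): name is "scene" or "top" or "wrist"; returns a dict with "img" (400x640x3 uint8, red, green, blue), "mtx" (3x3 intrinsics, pixels), "k1" (the pictures are not rectified: a ray, as slopes to the right and down, at radius r is drawn at 1 + k1 r^2 times it, then the intrinsics apply), "world_from_camera" (4x4, takes a point from camera to world coordinates). Camera axes: x right, y down, z forward; pixel columns grow to the right and rows downward; lengths in m; the calibration is good to about 2 mm. A picture is of the moment at which its call begins. There is no depth.
- env.hand_in(): hands the job in, once; it reports no verdict.
The state is a dict: "t": time; "joints": joint angles; "joint_velocities": joint speeds; "tau": joint torques, N m; "position": TCP position; "tool_rot": TCP orientation; "ft_force": force on the tool from outside, world axes, zero at the start; "torque": the same for the moment, N m; "gripper_width": finger opening in m.
Only numpy, scipy, OpenCV 4.12 (cv2) and the standard library are available. Lean on these libraries where they do the work, as an engineer would, in place of code of your own. Each camera call takes 0.05 s, during which the arm holds its last target.

TASK

Load the white test cartridge into the reader at the screening table. First push it squarely up against the blue rail where it lies, then, keeping it against the rail, slide it along into the green corner pocket until it is fully home against the reader's head, and leave it there. Keep it flat on the deck, do not lift it, and leave the strip vial, the sanitizer bottle and the sharps tub where they stand.

Things in the scene. Friction and masses are not known exactly. Their poses are not given: they have to be found in the camera images.
- reader: fixed cartridge reader, a flat grey deck with its top 10 mm above the table. Origin on the table surface; x points across the deck towards the blue rail, y along the rail towards the pocket and the reader's head, z up. Deck from x = -85 to +55 mm, y = -185 to +140 mm. The pocket is the corner with green floor between rail and head
- rail_start (a point): on the blue rail: top of its inner face at its end away from the pocket, at reader x = +45, y = -185, height 24 mm. The rail runs straight from here along the reader's +y to the head; it is 10 mm thick and stands 14 mm above the deck; axes as the reader's
- stop (a point): on the flat face of the white reader head, which is the end stop of the pocket, at reader x = +25, y = +140, height 17 mm. The head spans x = -85 to +55 mm, y = +140 to +205 mm, is 42 mm high above the table and has a dark display on top; axes as the reader's
- lip (a point): on the blue lip that bounds the pocket opposite the rail: top of its inner face at its entry end, reader x = +2, y = +110, height 24 mm. The pocket is 43 mm wide. The lip is 8 mm thick, runs on to the head, stands 14 mm above the deck; its lead-in flares away from the rail, back to about y = +95, x = -14 mm
- pocket (a point): centre of the cartridge when it is home in the pocket: reader x = +25, y = +110, height 17 mm above the table; axes as the reader's. At home the cartridge's rear 30 mm stick out behind the lip, so it can be pushed from behind all the way
- cartridge_mid (a point): centre (half-way up) of the loose white test cartridge, a slab 40 mm (its x) by 60 mm (its y) by 14 mm high, about 45 g, red stripe at one end (either end may lead), dark window on top. Lies flat on the deck, top 24 mm above the table; starts near the deck's -y end, 35 to 55 mm short of its place at the rail, long side within 0.5 rad of the rail. Drag under 1 N
- vial: bystander: strip vial, white with yellow label and blue cap, 26 mm diameter, 45 mm high, standing on the deck on the side away from the rail; origin at the centre of its underside
- sanitizer: bystander: purple sanitizer bottle with white pump, 90 mm diameter, 190 mm high, standing on the table to the robot's left; origin at the centre of its underside
- sharps: bystander: yellow sharps tub with red lid, 120 mm diameter, 133 mm high over its flap, standing on the table to the robot's right; origin at the centre of its underside
- cartridge: the same cartridge; origin at the centre of its underside
Mind the look-alikes: they are no part of the job. What is shaped like the cartridge but purple or yellow is not meant.

How it is judged:
By the outcome, as a careful person would: the job done as asked, in the order asked, and still so for the second after the job is handed in, with the robot touching nothing.
It also fails if it takes over 51 s, if anything falls off the work surface, if the arm or the gripper's body presses on something with over 40 N, if the wrist force passes 120 N, or if a joint passes its speed limit or range.

## Working session

There is one attempt and no reset: what is moved stays moved. The work goes in short steps, Python scripts to look and compute and a tool call to move; the robot and the scene stay as the last step left them, time stands still between calls to the robot, and variables do not carry over. Pictures are saved under pics/ and viewed, and the job is handed in when it is done.

Besides the shell and the picture viewer there is one more tool, called after "Emit:" as name(argument=value, ...) on one line, values as JSON. carry_out: Moves the arm, as the interface text tells. Its arguments: {"type":"object","properties":{"commands":{"type":"string"},"newtons":{"type":"number"}},"required":["commands"]}

```bash
mkdir -p pics; ls
python3 - <<'E'
from rig import env
import cv2
print(env.state())
for n in ["scene","top"]:
    d=env.get_image(n); cv2.imwrite(f"pics/{n}0.png",d["img"][:,:,::-1]); print(n,d["mtx"].tolist(),d["k1"],d["world_from_camera"].round(3).tolist())
E
```

```text
pics
{'t': 0.0, 'joints': array([-8.00046077e+01,  2.18429655e+01,  7.43834523e+01,  5.38978138e-04,
        8.38575225e+01, -1.23375523e+01]), 'joint_velocities': array([ 0.03018425,  0.09513689,  0.10506598,  0.00952103, -0.06134578,
       -0.01985375]), 'tau': array([-1.76841022e-03, -4.48469603e+01, -2.31273991e+01, -2.58140490e-04,
        4.80644696e-03,  4.33630177e-06]), 'position': array([ 0.20893199, -0.50849227,  0.24470091]), 'tool_rot': array([-1.79918113e+02, -1.84589947e-02,  2.23328734e+01]), 'ft_force': array([-0.73535824, -0.85609532, -0.22566807]), 'torque': array([-0.04685425, -0.01929003, -0.06509545]), 'gripper_width': 0.08567347079857841}
scene [[518.3653195671181, 0.0, 317.3353442954775], [0.0, 518.3653195671181, 201.5816534509547], [0.0, 0.0, 1.0]] -0.16270619638179434 [[-0.766, 0.397, -0.505, 1.235], [0.643, 0.471, -0.604, 0.825], [-0.002, -0.788, -0.616, 0.901], [0.0, 0.0, 0.0, 1.0]]
top [[500.6390677573414, 0.0, 327.98569083252596], [0.0, 500.6390677573414, 196.08977416886222], [0.0, 0.0, 1.0]] -0.08253939198024081 [[-0.021, -0.996, 0.089, 0.415], [-1.0, 0.02, -0.011, 0.017], [0.009, -0.09, -0.996, 1.366], [0.0, 0.0, 0.0, 1.0]]
```

View pics/scene0.png

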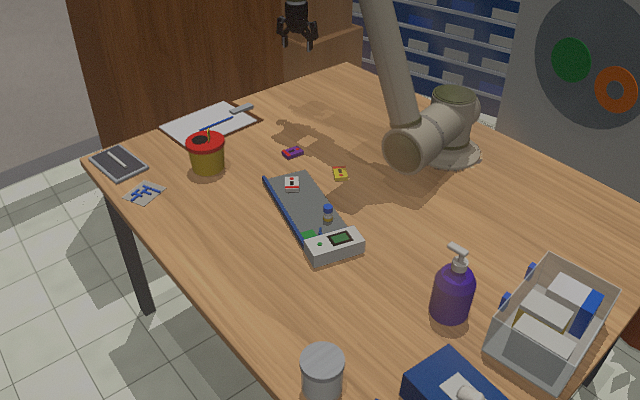

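View pics/top0.png

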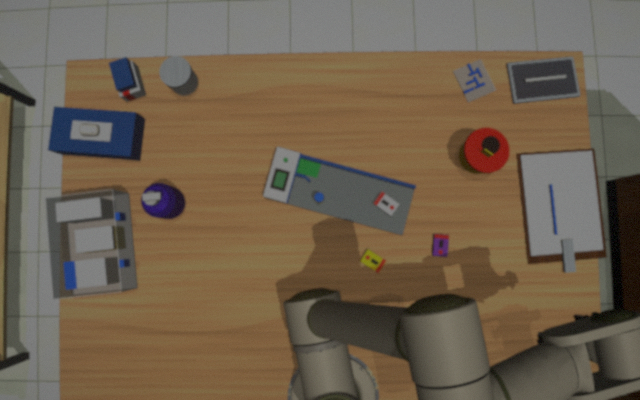

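The top view shows the reader with its rail on the far side, its head to the left at about (280,175), and the white cartridge at about (388,203). I'll zoom in and measure from here.

```bash
cat > h.py <<'E'
import numpy as np, cv2
from rig import env
def ray(d,uv):
    K=d["mtx"];k=d["k1"];T=d["world_from_camera"]
    uv=np.atleast_2d(np.array(uv,float))
    p=np.c_[(uv[:,0]-K[0,2])/K[0,0],(uv[:,1]-K[1,2])/K[1,1]]
    q=p.copy()
    for _ in range(30): q=p/(1+k*(q**2).sum(1,keepdims=True))
    r=np.c_[q,np.ones(len(q))]@T[:3,:3].T
    return T[:3,3],r
def onplane(d,uv,z):
    o,r=ray(d,uv); return o+r*((z-o[2])/r[:,2])[:,None]
def proj(d,P):
    T=d["world_from_camera"];K=d["mtx"]
    c=(np.atleast_2d(P)-T[:3,3])@T[:3,:3]; q=c[:,:2]/c[:,2:]
    q=q*(1+d["k1"]*(q**2).sum(1,keepdims=True))
    return q*[K[0,0],K[1,1]]+[K[0,2],K[1,2]]
E
python3 - <<'E'
from h import *
d=env.get_image("top");i=d["img"][:,:,::-1]
cv2.imwrite("pics/topz.png",cv2.resize(i[135:245,255:425],None,fx=4.7,fy=4.7,interpolation=cv2.INTER_CUBIC))
d=env.get_image("scene");i=d["img"][:,:,::-1]
cv2.imwrite("pics/scz.png",cv2.resize(i[160:275,250:380],None,fx=5,fy=5,interpolation=cv2.INTER_CUBIC))
E
```

```text
(no output)
```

View pics/topz.png

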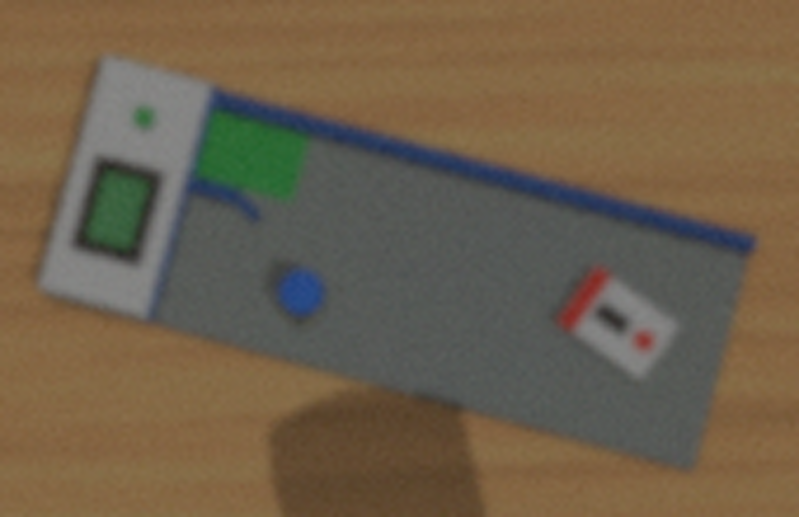

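View pics/scz.png

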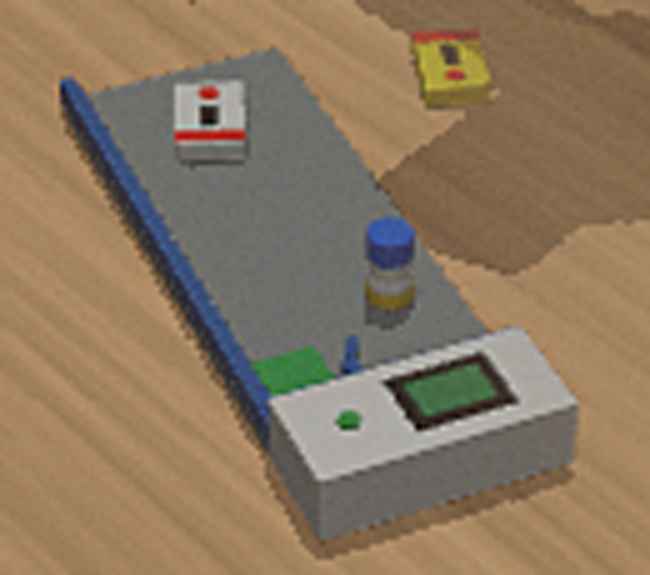

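```bash
cat >> h.py <<'E'
def zo(p,x0,y0,s): return (np.array(p,float)+.5)/s-.5+[x0,y0]
def fit2(A,B):
    ca,cb=A.mean(0),B.mean(0); H=(A-ca).T@(B-cb)
    th=np.arctan2(H[0,1]-H[1,0],H[0,0]+H[1,1]); c,s=np.cos(th),np.sin(th); R=np.array([[c,-s],[s,c]])
    return th,R,cb-R@ca
E
python3 - <<'E'
from h import *
dt=env.get_image("top");ds=env.get_image("scene")
rows=[("t",(103,57),55,205,42),("t",(212,90),55,140,42),("t",(150,318),-85,140,42),("t",(38,288),-85,205,42),("t",(692,467),-85,-185,10),("t",(753,238),55,-185,24),
("s",(270,400),55,140,42),("s",(318,480),55,205,42),("s",(578,405),-85,205,42),("s",(518,328),-85,140,42),("s",(275,47),-85,-185,10),("s",(62,85),55,-185,24)]
for sel in ("t","s"):
    A=[];B=[]
    for c,p,x,y,z in rows:
        if c not in sel: continue
        d=dt if c=="t" else ds
        uv=zo(p,255,135,4.7) if c=="t" else zo(p,250,160,5)
        A.append([x/1e3,y/1e3]);B.append(onplane(d,uv,z/1e3)[0,:2])
    A=np.array(A);B=np.array(B);th,R,t=fit2(A,B)
    print(sel,np.degrees(th),t.round(4)); print(((B-t)@R*1e3-A*1e3).round(1).tolist())
# cartridge + rail
for n,d,box in (("t",dt,(255,135,425,245)),("s",ds,(250,160,380,275))):
    im=d["img"];hsv=cv2.cvtColor(im,cv2.COLOR_RGB2HSV)
    roi=np.zeros(im.shape[:2],np.uint8)
    if n=="t": roi[188:220,370:402]=1
    else: roi[170:195,280:302]=1
    w=((hsv[...,2]>120)&(hsv[...,1]<60)|((hsv[...,1]>110)&((hsv[...,0]<8)|(hsv[...,0]>170))))&(roi>0)
    c=max(cv2.findContours(w.astype(np.uint8),cv2.RETR_EXTERNAL,cv2.CHAIN_APPROX_NONE)[0],key=cv2.contourArea)
    P=onplane(d,c[:,0,:],.024)[:,:2]
    r=cv2.minAreaRect((P*1e3).astype(np.float32)); print(n,r, cv2.boundingRect(c))
    b=((hsv[...,0]>105)&(hsv[...,0]<128)&(hsv[...,1]>120))
    m=np.zeros_like(b); m[box[1]:box[3],box[0]:box[2]]=1
    cs=cv2.findContours((b&m).astype(np.uint8),cv2.RETR_EXTERNAL,cv2.CHAIN_APPROX_NONE)[0]
    for c in cs:
        if cv2.contourArea(c)>15: print(n,"blue",cv2.minAreaRect((onplane(d,c[:,0,:],.024)[:,:2]*1e3).astype(np.float32)))
E
```

```text
t -16.228272044363013 [ 0.5609 -0.043 ]
[[-0.9, -0.8], [-3.2, -0.9], [2.1, -1.6], [2.0, -0.9], [2.0, 1.9], [-2.1, 2.3]]
s -16.40480691362348 [ 0.563  -0.0424]
[[-1.7, 0.2], [-1.1, -3.3], [1.1, -0.4], [2.0, 0.6], [1.3, -0.9], [-1.6, 3.9]]
t ((513.316650390625, -152.9949188232422), (57.83808898925781, 37.578914642333984), 52.992210388183594) (374, 192, 24, 23)
t blue ((533.892822265625, 26.758094787597656), (21.53891944885254, 21.611942291259766), 88.85794830322266)
t blue ((601.6738891601562, -77.09724426269531), (314.1148376464844, 5.5156145095825195), 73.52862548828125)
s ((513.3307495117188, -154.3761749267578), (60.50786590576172, 38.175296783447266), 51.715675354003906) (285, 176, 14, 13)
s blue ((507.09429931640625, -0.100921630859375), (21.835683822631836, 21.739665985107422), 49.43592071533203)
s blue ((602.2518920898438, -83.01570129394531), (312.3863220214844, 9.186127662658691), 73.70914459228516)
```

Emit:
carry_out(commands="-0.4 0.25 0.37 -0.08 -0.675; -0.4 0.25 0.37 -0.08 -0.675; -0.4 0.25 0.37 -0.08 -0.675; -0.4 0.25 0.37 -0.08 -0.675; -0.4 0.25 0.37 -0.08 -0.675; -0.4 0.25 0.37 -0.08 -0.675; -0.4 0.25 0.37 -0.08 -0.675; -0.4 0.25 0.37 -0.08 -0.675; -0.4 0.25 0.37 -0.08 -0.675; -0.4 0.25 0.37 -0.08 -0.675; -0.4 0.25 0.37 -0.08 -0.675; -0.4 0.25 0.37 -0.08 -0.675; -0.4 0.25 0.37 -0.08 -0.675; -0.4 0.25 0.37 -0.08 -0.675; -0.4 0.25 0.37 -0.08 -0.675; -0.4 0.25 0.37 -0.08 -0.675")

```text
t: 1.9
position: [0.4588, -0.1392, 0.1654]
tool_rot: [180.0, -0.0, -16.4]
ft_force: [0.7, -0.0, 0.1]
gripper_width: 0.0258
```

```bash
cat >> h.py <<'E'
TH=np.radians(-16.35);RR=np.array([[np.cos(TH),-np.sin(TH)],[np.sin(TH),np.cos(TH)]]);T0=np.array([.562,-.0427])
def rd(P): return (np.atleast_2d(P)[:,:2]-T0)@RR*1e3
def wd(x,y): return T0+RR@np.array([x,y])/1e3
E
python3 - <<'E'
from h import *
s=env.state();print(env.tip_extent,s["position"],s["tool_rot"],s["ft_force"],s["gripper_width"],s["t"],rd(s["position"]))
d=env.get_image("wrist");cv2.imwrite("pics/w1.png",d["img"][:,:,::-1])
d=env.get_image("scene");i=d["img"][:,:,::-1]
cv2.imwrite("pics/sc1.png",cv2.resize(i[80:275,240:400],None,fx=3,fy=3,interpolation=cv2.INTER_CUBIC))
E
```

```text
0.014 [ 0.45881636 -0.13920119  0.16541582] [ 1.79997917e+02 -8.68578800e-03 -1.63933215e+01] [ 0.69308083 -0.00096639  0.05064386] 0.025779980936008706 1.9 [[ -71.8454023  -121.64530573]]
```

View pics/w1.png

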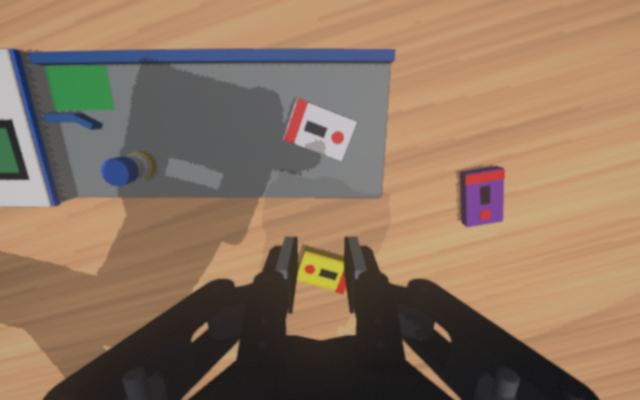

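View pics/sc1.png

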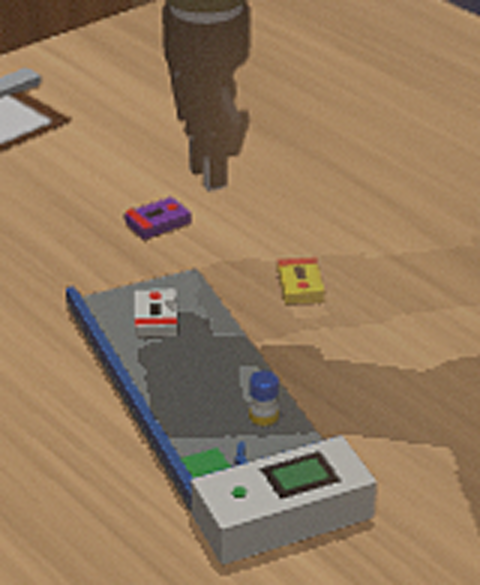

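The wrist view shows the cartridge's top face, with corners at about (297,98), (357,120), (343,160) and (285,139). The rail's inner corner at its start is at about (394,62), and the vial is at about (120,170). I'll cross-check the geometry against these.

Run:
```python
from h import *
d=env.get_image("wrist")
print(rd(onplane(d,[(394,61),(220,61),(50,63),(395,50),(220,50)],.024)).round(1).tolist())
print("deck",rd(onplane(d,[(382,196),(200,197)],.010)).round(1).tolist())
im=d["img"];hsv=cv2.cvtColor(im,cv2.COLOR_RGB2HSV)
w=((hsv[...,2]>125)&(hsv[...,1]<45)|((hsv[...,1]>110)&((hsv[...,0]<8)|(hsv[...,0]>170)))).astype(np.uint8)
w[:85]=0;w[170:]=0;w[:,:270]=0;w[:,370:]=0
c=max(cv2.findContours(w,cv2.RETR_EXTERNAL,cv2.CHAIN_APPROX_NONE)[0],key=cv2.contourArea)
print(cv2.minAreaRect(rd(onplane(d,c[:,0,:],.024)).astype(np.float32)))
```

```text
[[44.8, -185.1], [44.9, -33.2], [45.4, 119.8], [53.6, -185.3], [53.7, -34.1]]
deck [[-82.5, -185.4], [-83.7, 5.7]]
((-12.994617462158203, -121.87812042236328), (76.06597900390625, 91.9394760131836), 0.0355185829102993)
```

Emit:
carry_out(commands="-0.4 0 0 -0.05 0; -0.4 0 0 -0.10 0; -0.4 0 0 -0.12 0; -0.4 0 0 -0.125 0; -0.4 0 0 -0.13 0; -0.4 0 0 -0.134 0; -0.4 0 0 -0.138 0; -0.4 0 0 -0.138 0; -0.4 0 0 -0.138 0")

```text
t: 2.95
position: [0.4592, -0.1388, 0.0278]
tool_rot: [180.0, -0.1, -16.3]
ft_force: [0.3, -0.5, -0.6]
gripper_width: 0.0254
```

Run:
```python
from h import *
s=env.state();print(s["position"],s["ft_force"],s["t"],rd(s["position"]))
d=env.get_image("wrist");cv2.imwrite("pics/w2.png",d["img"][:,:,::-1])
d=env.get_image("scene");i=d["img"][:,:,::-1]
cv2.imwrite("pics/sc2.png",cv2.resize(i[130:275,240:380],None,fx=4,fy=4,interpolation=cv2.INTER_CUBIC))
```

```text
[ 0.45922996 -0.13884422  0.02778269] [ 0.34172394 -0.52755007 -0.56246291] 2.95 [[ -71.54901853 -121.18634186]]
```

View pics/w2.png

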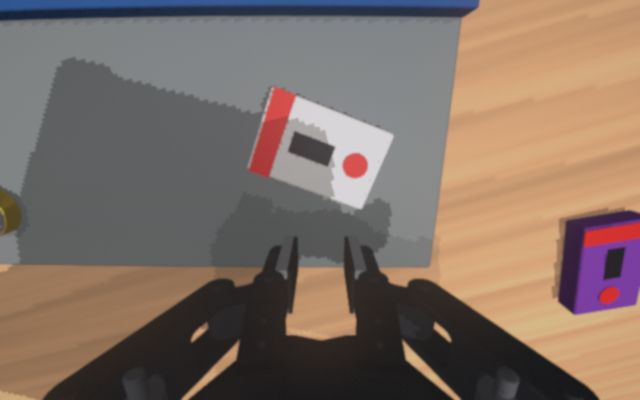

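View pics/sc2.png

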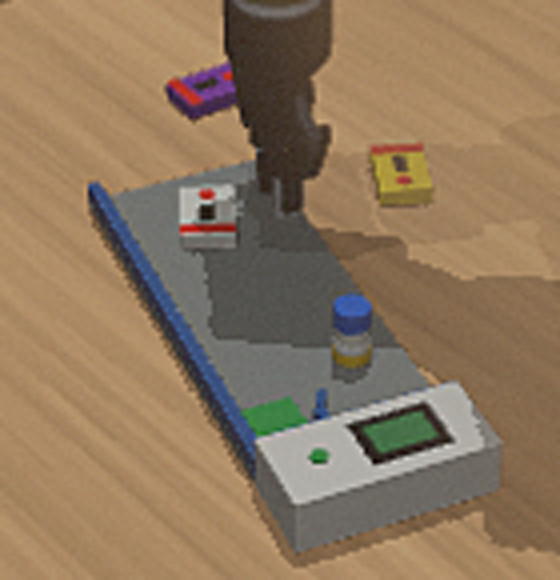

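Emit:
carry_out(commands="-0.4 0.0038 -0.0011 0 0; -0.4 0.0077 -0.0023 0 0; -0.4 0.0115 -0.0034 0 0; -0.4 0.0154 -0.0045 0 0; -0.4 0.0192 -0.0056 0 0; -0.4 0.023 -0.0068 0 0; -0.4 0.0269 -0.0079 0 0; -0.4 0.0307 -0.009 0 0; -0.4 0.0345 -0.0101 0 0; -0.4 0.0384 -0.0113 0 0; -0.4 0.0422 -0.0124 0 0; -0.4 0.0461 -0.0135 0 0; -0.4 0.0499 -0.0146 0 0; -0.4 0.0537 -0.0158 0 0; -0.4 0.0576 -0.0169 0 0; -0.4 0.0576 -0.0169 0 0; -0.4 0.0576 -0.0169 0 0")

```text
t: 4.75
position: [0.5166, -0.1556, 0.0273]
tool_rot: [180.0, -0.0, -16.3]
ft_force: [-0.7, 0.5, 0.1]
gripper_width: 0.0254
```

Run:
```python
from h import *
s=env.state();print(s["position"],s["ft_force"],s["t"],rd(s["position"]))
d=env.get_image("wrist");cv2.imwrite("pics/w3.png",d["img"][:,:,::-1])
```

```text
[ 0.51662945 -0.15563402  0.02728534] [-0.71134582  0.47882432  0.08815363] 4.75 [[ -11.74436516 -121.13896396]]
```

View pics/w3.png

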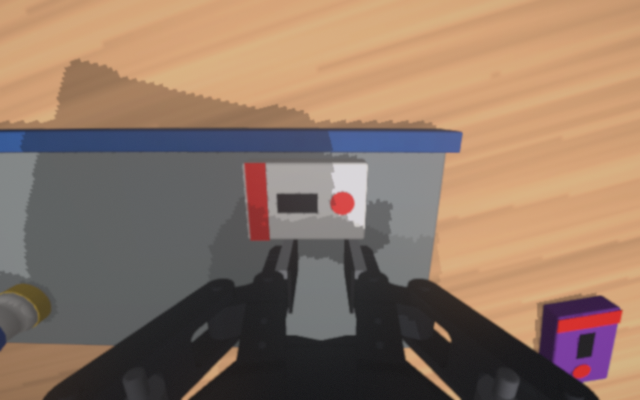

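The cartridge now lies square to the rail, with about 5 mm left (its edge is at row 163, the rail at row 152). I'll close that gap slowly.

Emit:
carry_out(commands="-0.4 0.0014 -0.0004 0 0; -0.4 0.0029 -0.0008 0 0; -0.4 0.0038 -0.0011 0 0; -0.4 0.0048 -0.0014 0 0; -0.4 0.0053 -0.0015 0 0; -0.4 0.0058 -0.0017 0 0; -0.4 0.0058 -0.0017 0 0")

```text
t: 5.5
position: [0.5221, -0.1572, 0.0273]
tool_rot: [-180.0, 0.0, -16.3]
ft_force: [-1.4, -0.8, 1.3]
gripper_width: 0.0258
```

Run:
```python
from h import *
s=env.state();print(s["position"],s["ft_force"],s["t"],rd(s["position"]))
d=env.get_image("wrist");cv2.imwrite("pics/w4.png",cv2.resize(d["img"][100:270,200:480,::-1],None,fx=2.8,fy=2.8,interpolation=cv2.INTER_CUBIC))
```

```text
[ 0.52210991 -0.15720244  0.02730147] [-1.39687998 -0.75820192  1.25069094] 5.5 [[  -6.0440174  -121.10118907]]
```

View pics/w4.png

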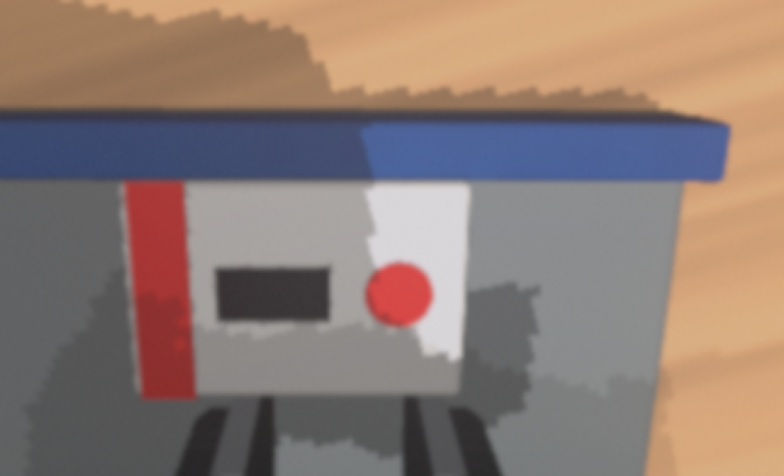

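Emit:
carry_out(commands="-0.4 0.0005 -0.0001 0 0; -0.4 0.001 -0.0003 0 0; -0.4 0.001 -0.0003 0 0; -0.4 0.001 -0.0003 0 0")

```text
t: 5.95
position: [0.5222, -0.1572, 0.0273]
tool_rot: [-180.0, 0.2, -16.3]
ft_force: [-7.0, 2.0, 4.5]
gripper_width: 0.0253
```

Wrist force rose to 7 N, so the cartridge is pressed against the rail. I'll back off, raise the tool and re-measure.

Emit:
carry_out(commands="-0.4 -0.004 0.0012 0 0; -0.4 -0.02 0.0059 0 0; -0.4 -0.038 0.011 0 0; -0.4 -0.038 0.011 0.04 0; -0.4 -0.038 0.011 0.08 0; -0.4 -0.038 0.011 0.08 0; -0.4 -0.038 0.011 0.08 0")

```text
t: 6.65
position: [0.4857, -0.1468, 0.1078]
tool_rot: [180.0, -0.1, -16.3]
ft_force: [0.0, 0.8, -0.3]
gripper_width: 0.0259
```

Run:
```python
from h import *
s=env.state();print(s["position"],s["ft_force"],s["t"],rd(s["position"]))
d=env.get_image("wrist");cv2.imwrite("pics/w5.png",d["img"][:,:,::-1])
im=d["img"];hsv=cv2.cvtColor(im,cv2.COLOR_RGB2HSV)
cv2.imwrite("pics/w5z.png",cv2.resize(im[30:200,200:480,::-1],None,fx=2.8,fy=2.8,interpolation=cv2.INTER_CUBIC))
```

```text
[ 0.48574654 -0.14679443  0.10779989] [ 0.0482652   0.78875976 -0.26372414] 6.65 [[ -43.86675641 -121.35051724]]
```

View pics/w5z.png

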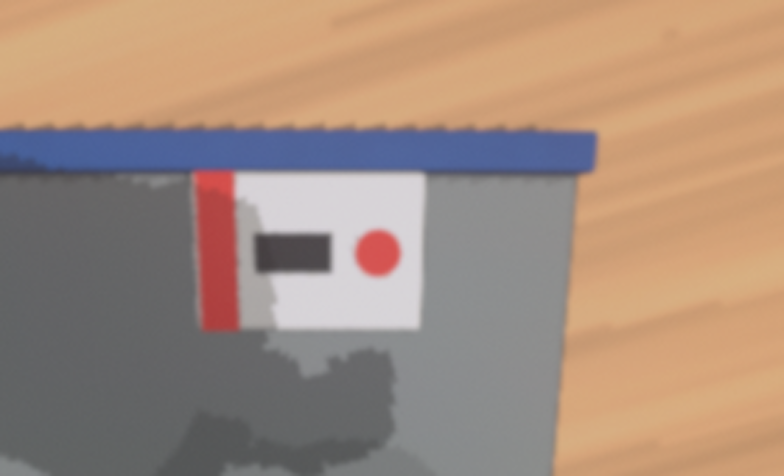

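Run:
```python
from h import *
d=env.get_image("wrist")
p=[zo(q,200,30,2.8) for q in [(196,172),(426,172),(420,328),(203,329),(592,172)]]
print(rd(onplane(d,p,.024)).round(1).tolist())
for y in (-185,-175): print(y, wd(24,y))
print(env.state()["joints"])
```

```text
[[43.8, -85.1], [43.8, -142.7], [5.0, -142.4], [4.7, -85.0], [44.0, -184.4]]
-185 [ 0.53295116 -0.2269747 ]
-175 [ 0.53576621 -0.2173791 ]
[-3.02089870e+01  2.62968882e+01  9.30659737e+01  7.17160327e-03
  6.07177153e+01  7.61316328e+01]
```

Emit:
carry_out(commands="-0.9 0.0517 -0.066 0 1.571; -0.9 0.0517 -0.066 0 1.571; -0.9 0.0517 -0.066 0 1.571; -0.9 0.0517 -0.066 0 1.571; -0.9 0.0517 -0.066 0 1.571; -0.9 0.0517 -0.066 0 1.571; -0.9 0.0517 -0.066 0 1.571; -0.9 0.0517 -0.066 0 1.571; -0.9 0.0517 -0.066 0 1.571; -0.9 0.0517 -0.066 0 1.571; -0.9 0.0517 -0.066 0 1.571; -0.9 0.0517 -0.066 0 1.571; -0.9 0.0517 -0.066 0 1.571; -0.9 0.0517 -0.066 0 1.571")

```text
t: 8.15
position: [0.537, -0.2126, 0.1068]
tool_rot: [-180.0, -0.0, 73.6]
ft_force: [-0.1, -0.1, -0.2]
gripper_width: 0.0041
```

Run:
```python
from h import *
s=env.state();print(s["position"],s["tool_rot"],s["ft_force"],s["t"],rd(s["position"]))
d=env.get_image("wrist");cv2.imwrite("pics/w6.png",d["img"][:,:,::-1])
```

```text
[ 0.53697336 -0.2125677   0.10675792] [-1.79950620e+02 -1.64366899e-02  7.35801533e+01] [-0.08824015 -0.05615265 -0.22745708] 8.15 [[  23.80390344 -170.04335421]]
```

View pics/w6.png

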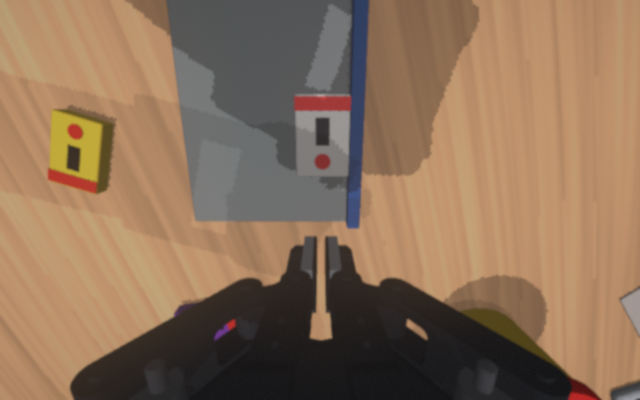

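Emit:
carry_out(commands="-0.9 0 0 -0.04 0; -0.9 0 0 -0.06 0; -0.9 0 0 -0.068 0; -0.9 0 0 -0.073 0; -0.9 0 0 -0.078 0; -0.9 0 0 -0.078 0; -0.9 0 0 -0.078 0")

```text
t: 8.9
position: [0.5374, -0.2128, 0.03]
tool_rot: [179.9, 0.0, 73.7]
ft_force: [-0.3, -0.2, 0.3]
gripper_width: 0.0042
```

Run:
```python
from h import *
s=env.state();print(s["position"],s["tool_rot"],s["ft_force"],s["t"],rd(s["position"]))
d=env.get_image("wrist");cv2.imwrite("pics/w7.png",d["img"][:,:,::-1])
for L in (20,60,200): print(L,RR@[0,L],RR@[1,L])
```

```text
[ 0.53739945 -0.21279211  0.03000168] [1.79933306e+02 1.85278077e-02 7.36659739e+01] [-0.27975723 -0.23598014  0.25989476] 8.9 [[  24.27593407 -170.13874251]]
20 [ 5.6300838  19.19119997] [ 6.5896438  18.90969578]
60 [16.8902514  57.57359992] [17.8498114  57.29209573]
200 [ 56.30083801 191.91199973] [ 57.26039801 191.63049554]
```

View pics/w7.png

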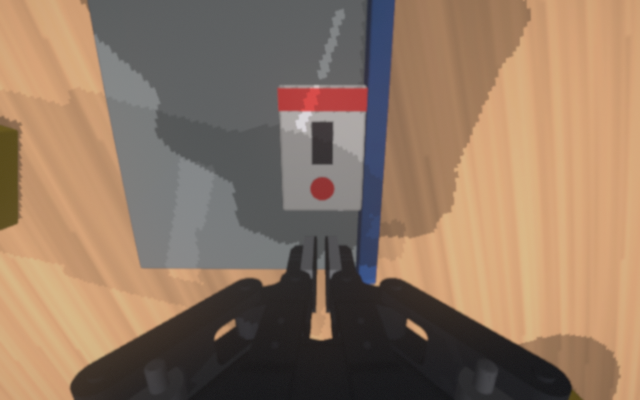

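Emit:
carry_out(commands="-0.9 0.0012 0.0038 0 0; -0.9 0.0024 0.0076 0 0; -0.9 0.0035 0.0115 0 0; -0.9 0.0047 0.0153 0 0; -0.9 0.0059 0.0191 0 0; -0.9 0.0071 0.0229 0 0; -0.9 0.0083 0.0267 0 0; -0.9 0.0094 0.0306 0 0; -0.9 0.0106 0.0344 0 0; -0.9 0.0118 0.0382 0 0; -0.9 0.013 0.042 0 0; -0.9 0.0142 0.0458 0 0; -0.9 0.0153 0.0497 0 0; -0.9 0.0165 0.0535 0 0; -0.9 0.0177 0.0573 0 0; -0.9 0.0189 0.0611 0 0; -0.9 0.0201 0.0649 0 0; -0.9 0.0212 0.0688 0 0; -0.9 0.0212 0.0688 0 0")

```text
t: 10.85
position: [0.5585, -0.1433, 0.0293]
tool_rot: [180.0, -0.0, 73.7]
ft_force: [0.1, -1.0, -0.4]
gripper_width: 0.0042
```

Run:
```python
from h import *
s=env.state();print(s["position"],s["tool_rot"],s["ft_force"],s["t"],rd(s["position"]))
d=env.get_image("wrist");cv2.imwrite("pics/w8.png",d["img"][:,:,::-1])
```

```text
[ 0.55847346 -0.14327406  0.02932438] [ 1.79993963e+02 -9.58952092e-03  7.37025993e+01] [ 0.12863627 -0.98548745 -0.38657921] 10.85 [[ 24.92808879 -97.4995832 ]]
```

View pics/w8.png

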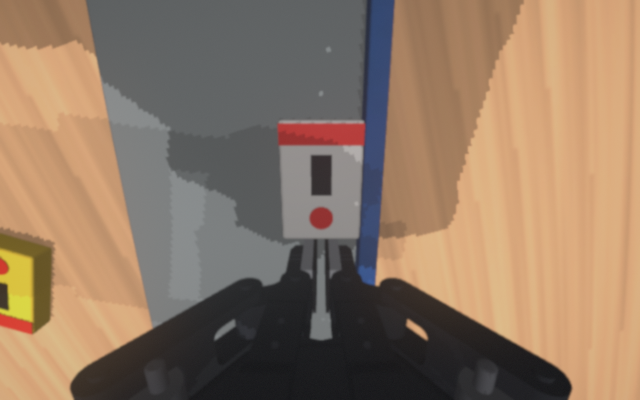

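Run:
```python
from h import *
d=env.get_image("wrist");cv2.imwrite("pics/w8z.png",cv2.resize(d["img"][100:250,250:430,::-1],None,fx=4,fy=4,interpolation=cv2.INTER_CUBIC))
```

```text
(no output)
```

View pics/w8z.png

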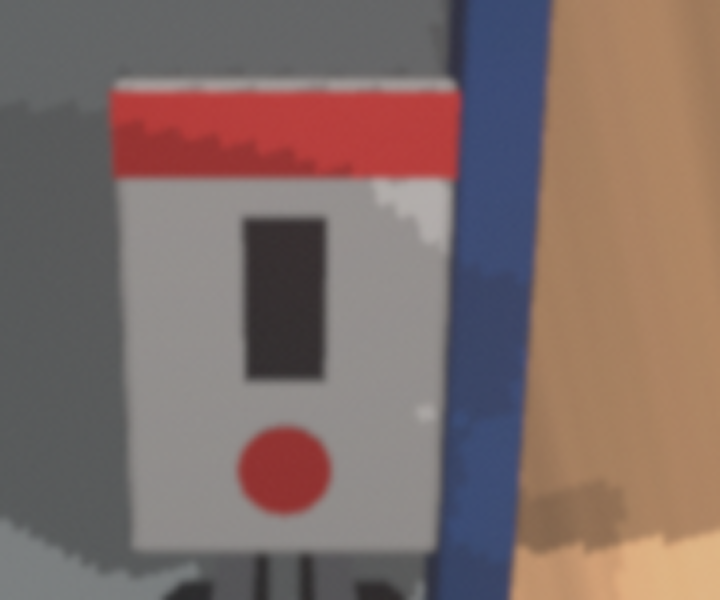

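There's a slight gap of about 0.5 mm to the rail, larger at the front end. On the next stretch I'll bias the push towards the rail with a small clockwise turn.

Emit:
carry_out(commands="-0.9 0.0014 0.0038 0 -0.012; -0.9 0.0027 0.0076 0 -0.012; -0.9 0.004 0.0114 0 -0.012; -0.9 0.0053 0.0152 0 -0.012; -0.9 0.0065 0.019 0 -0.012; -0.9 0.0077 0.0228 0 -0.012; -0.9 0.0089 0.0266 0 -0.012; -0.9 0.01 0.0305 0 -0.012; -0.9 0.0112 0.0343 0 -0.012; -0.9 0.0123 0.0381 0 -0.012; -0.9 0.0134 0.042 0 -0.012; -0.9 0.0146 0.0458 0 -0.012; -0.9 0.0157 0.0496 0 -0.012; -0.9 0.0168 0.0534 0 -0.012; -0.9 0.018 0.0573 0 -0.012; -0.9 0.0191 0.0611 0 -0.012; -0.9 0.0202 0.0649 0 -0.012; -0.9 0.0213 0.0688 0 -0.012; -0.9 0.0213 0.0688 0 -0.012")

```text
t: 12.85
position: [0.5797, -0.0745, 0.0293]
tool_rot: [180.0, -0.0, 73.0]
ft_force: [0.1, 0.1, 0.4]
gripper_width: 0.0045
```

Run:
```python
from h import *
s=env.state();print(s["position"],s["tool_rot"],s["ft_force"],s["t"],rd(s["position"]))
d=env.get_image("wrist");cv2.imwrite("pics/w9.png",d["img"][:,:,::-1])
cv2.imwrite("pics/w9z.png",cv2.resize(d["img"][100:250,250:430,::-1],None,fx=4,fy=4,interpolation=cv2.INTER_CUBIC))
```

```text
[ 0.57970254 -0.07449637  0.0293392 ] [ 1.79997626e+02 -5.34757452e-03  7.30154083e+01] [0.12344884 0.07458272 0.39526831] 12.85 [[ 25.93746417 -25.52718191]]
```

View pics/w9.png

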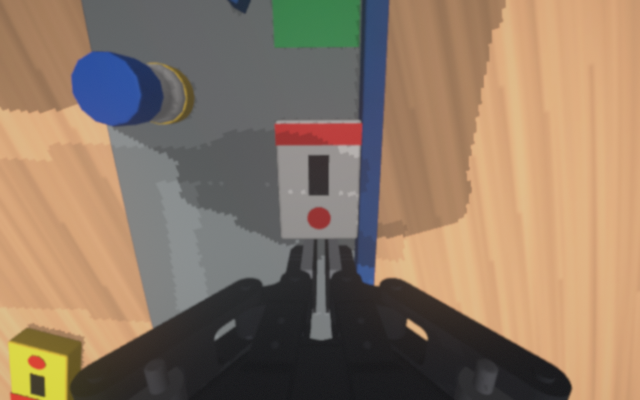

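View pics/w9z.png

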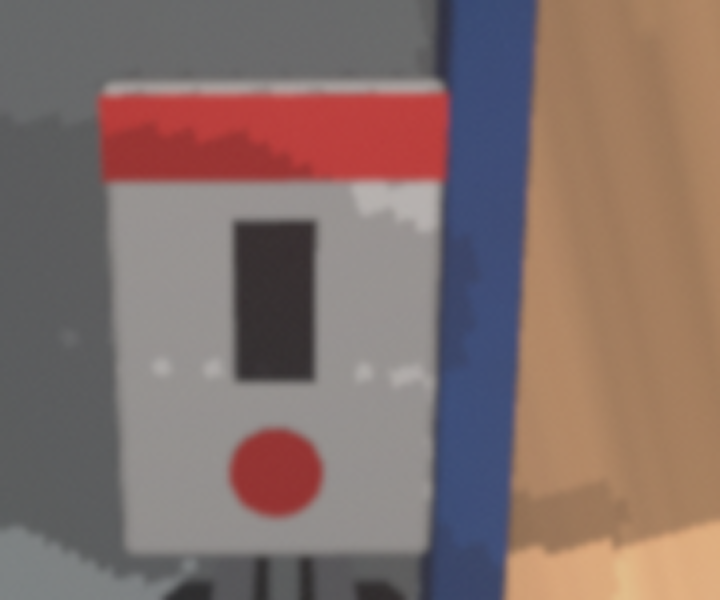

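The cartridge is now flush with the rail, and the vial at about (130,90) hasn't been touched. I'll continue.

Emit:
carry_out(commands="-0.9 0.0011 0.0038 0 0; -0.9 0.0023 0.0077 0 0; -0.9 0.0034 0.0115 0 0; -0.9 0.0046 0.0153 0 0; -0.9 0.0057 0.0192 0 0; -0.9 0.0069 0.023 0 0; -0.9 0.008 0.0268 0 0; -0.9 0.0092 0.0307 0 0; -0.9 0.0103 0.0345 0 0; -0.9 0.0115 0.0383 0 0; -0.9 0.0126 0.0422 0 0; -0.9 0.0138 0.046 0 0; -0.9 0.0149 0.0498 0 0; -0.9 0.0161 0.0536 0 0; -0.9 0.0172 0.0575 0 0; -0.9 0.0184 0.0613 0 0; -0.9 0.0195 0.0651 0 0; -0.9 0.0206 0.069 0 0; -0.9 0.0218 0.0728 0 0; -0.9 0.0218 0.0728 0 0")

```text
t: 14.9
position: [0.6015, -0.0017, 0.0293]
tool_rot: [180.0, -0.0, 73.0]
ft_force: [0.4, 1.1, -0.4]
gripper_width: 0.0043
```

Run:
```python
from h import *
s=env.state();print(s["position"],s["tool_rot"],s["ft_force"],s["t"],rd(s["position"]))
d=env.get_image("wrist");cv2.imwrite("pics/w10.png",d["img"][:,:,::-1])
cv2.imwrite("pics/w10z.png",cv2.resize(d["img"][60:250,240:430,::-1],None,fx=3.1,fy=3.1,interpolation=cv2.INTER_CUBIC))
```

```text
[ 0.6015019  -0.00168576  0.02931067] [ 1.79997981e+02 -7.12083644e-03  7.30160944e+01] [ 0.35810183  1.1401263  -0.38972466] 14.9 [[26.35876363 50.47556956]]
```

View pics/w10z.png

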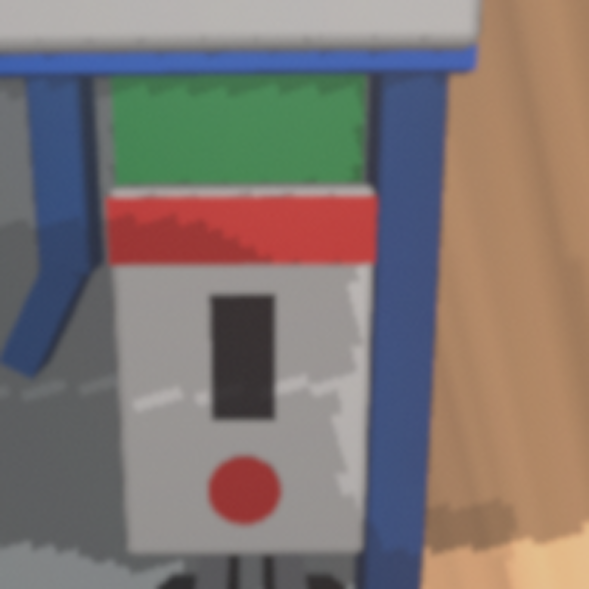

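Emit:
carry_out(commands="-0.9 0.0008 0.0029 0 0; -0.9 0.0017 0.0058 0 0; -0.9 0.0025 0.0086 0 0; -0.9 0.0034 0.0115 0 0.005; -0.9 0.0041 0.0139 0 0.01; -0.9 0.0045 0.0153 0 0.01; -0.9 0.0048 0.0163 0 0.01; -0.9 0.0048 0.0163 0 0.01")

```text
t: 15.75
position: [0.6062, 0.0142, 0.0293]
tool_rot: [180.0, -0.0, 73.6]
ft_force: [-0.1, -0.2, 0.4]
gripper_width: 0.0042
```

Emit:
carry_out(commands="-0.9 0.0003 0.001 0 0; -0.9 0.0004 0.0014 0 0; -0.9 0.0004 0.0014 0 0")

```text
t: 16.05
position: [0.6064, 0.0148, 0.0293]
tool_rot: [-180.0, 0.1, 73.5]
ft_force: [-1.4, -4.4, 0.9]
gripper_width: 0.0044
```

Emit:
carry_out(commands="-0.9 0.0002 0.0005 0 0; -0.9 0.0003 0.001 0 0; -0.9 0.0003 0.001 0 0; -0.9 0.0003 0.001 0 0")

```text
t: 16.45
position: [0.6064, 0.0149, 0.0293]
tool_rot: [-180.0, 0.2, 73.5]
ft_force: [-3.6, -9.7, 1.5]
gripper_width: 0.004
```

Run:
```python
from h import *
s=env.state();print(s["position"],s["tool_rot"],s["ft_force"],s["t"],rd(s["position"]))
d=env.get_image("wrist")
cv2.imwrite("pics/w11z.png",cv2.resize(d["img"][60:250,240:430,::-1],None,fx=3.1,fy=3.1,interpolation=cv2.INTER_CUBIC))
```

```text
[0.60642769 0.01492357 0.02931899] [-1.79958686e+02  1.51145633e-01  7.35457422e+01] [-3.64143073 -9.6754627   1.51535173] 16.45 [[26.40975884 67.79985596]]
```

View pics/w11z.png

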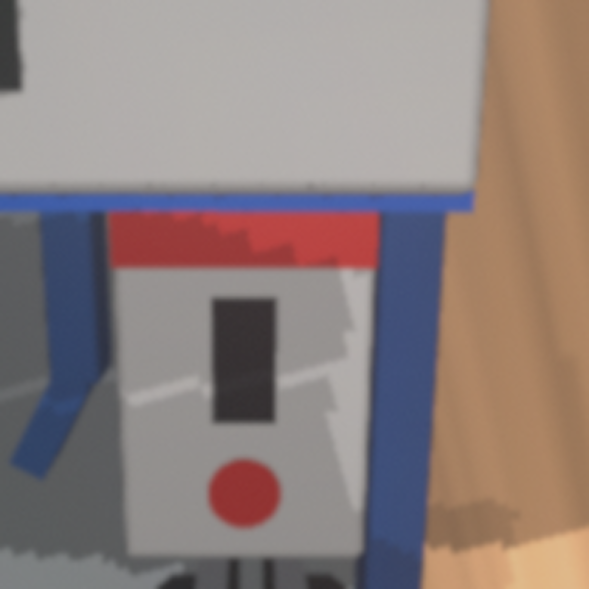

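The cartridge stops solidly at 10 N with its front against the head and its side on the rail. I'll withdraw straight back, then up.

Emit:
carry_out(commands="-0.9 -0.0006 -0.0019 0 0; -0.9 -0.0023 -0.0077 0 0; -0.9 -0.0068 -0.023 0 0; -0.9 -0.0113 -0.0384 0 0; -0.9 -0.0113 -0.0384 0.04 0; -0.9 -0.0113 -0.0384 0.08 0; -0.9 -0.0113 -0.0384 0.12 0; -0.9 -0.0113 -0.0384 0.12 0; -0.9 -0.0113 -0.0384 0.12 0")

```text
t: 17.4
position: [0.5954, -0.0229, 0.1499]
tool_rot: [179.9, -0.0, 73.5]
ft_force: [0.6, 0.6, -0.3]
gripper_width: 0.0046
```

Run:
```python
from h import *
s=env.state();print(s["position"],s["tool_rot"],s["ft_force"],s["t"],rd(s["position"]))
d=env.get_image("wrist");cv2.imwrite("pics/w12.png",d["img"][:,:,::-1])
cv2.imwrite("pics/w12z.png",cv2.resize(d["img"][20:170,220:400,::-1],None,fx=4,fy=4,interpolation=cv2.INTER_CUBIC))
d=env.get_image("scene");cv2.imwrite("pics/sc12.png",d["img"][:,:,::-1])
```

```text
[ 0.59541573 -0.02294277  0.14985589] [ 1.79919678e+02 -6.32482092e-03  7.35081019e+01] [ 0.55416687  0.55532974 -0.33832921] 17.4 [[26.50265998 28.36491477]]
```

View pics/w12.png

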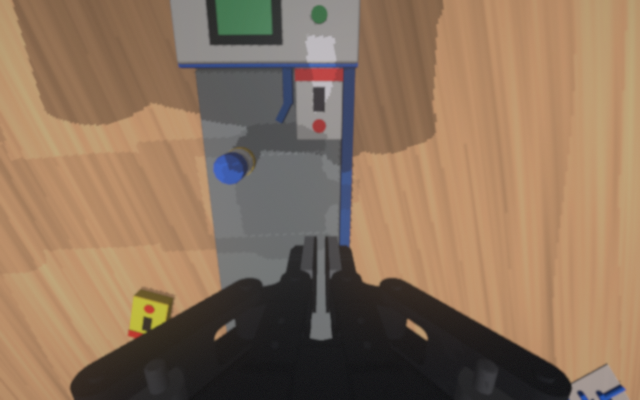

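View pics/w12z.png

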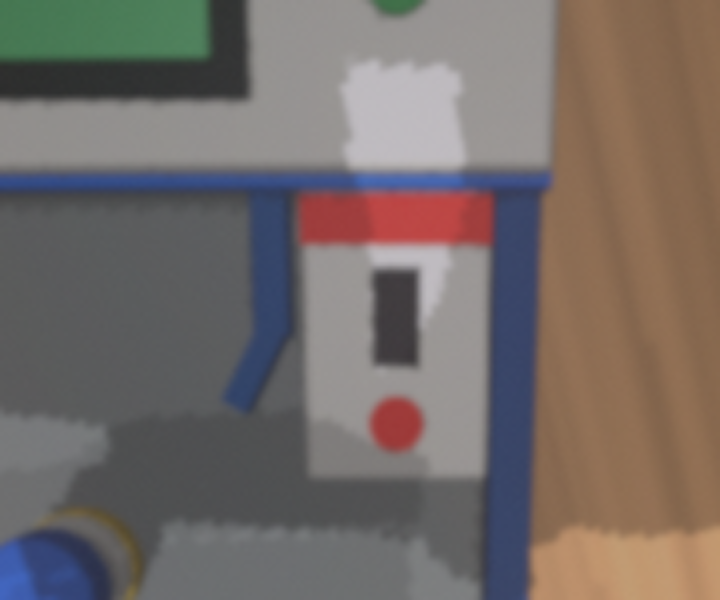

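View pics/sc12.png

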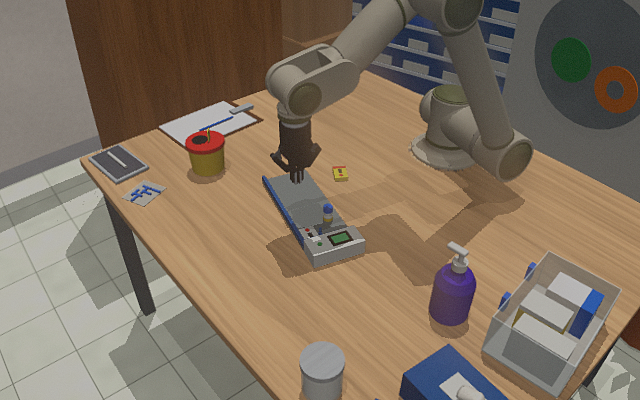

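The cartridge is home: red end at the head, right side on the rail, about 2 mm clear of the lip. The vial, sanitizer and sharps tub stand where they were. One numeric check, then I'll hand in.

Run:
```python
from h import *
d=env.get_image("wrist")
p=[zo(q,220,20,4) for q in [(308,476),(486,476)]]
r=rd(onplane(d,p,.024)).round(1);print(r.tolist())
if abs(r[:,1]-80).max()<3.5: env.hand_in();print("handed in")
```

```text
[[4.9, 80.3], [43.9, 80.2]]
the job is handed in; nothing more can be done
handed in
```

The cartridge is home in the green pocket, against the rail and the reader's head, and I handed the job in at about 17.5 s of the 51 s allowed.

- **To the rail:** I pushed it from the side with both fingertips until it was square and pressed on the rail with about 7 N of wrist force.
- **Into the pocket:** I pushed it from behind along the rail until it stopped solidly on the head at about 10 N, then backed off and raised the tool clear.

**Last checks:**
- The rear edge measures y = 80.2 to 80.3 mm against 80 expected, and the two corners agree, so it sits square.
- The rail-side edge reads x = 43.9 mm against 45. I put that down to a measuring offset, because the rail's own edge also read about 1 mm low and the picture shows no gap.
- In the pictures the vial, sanitizer bottle and sharps tub stand where they were.

**One departure:** during the slide there was briefly a gap of about 0.5 mm to the rail, larger at the front end. I closed it before the pocket by biasing the push towards the rail.

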